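Hold a spring clip open astride the calibration card

ROBOT

A 6-joint arm with a two-finger parallel gripper is mounted at the origin on the work surface. World frame = base frame: x ahead of the robot, y to its left, z up, the work surface at z = 0. Lengths are in m, angles in rad, forces in N, time in s.
With the tool pointing down it reaches from about 0.35 to 0.975 m from the base axis. Payload 4.9 kg.
Tool frame: the origin (TCP) lies at the very end of the fingers, on their centre line; the grasp point (between the pads) lies 19 mm behind it; z points along the fingers, y is the line along which they close (so a half turn about z gives the same grasp; the last joint's range is limited). The gripper opens to 85 mm and grips with 20 to 120 N. Pads are 22 mm wide; open, the fingers measure 114 mm over their backs; the gripper's body (76 mm by 85 mm) begins 54 mm behind the grasp point. The pads swing forward as they close: fully open they stand 13 mm farther back than shut.
Start: joints at [1.207, 0.053, 1.613, -0, 1.476, -0.119], TCP at [0.151, 0.606, 0.231] pointing down, gripper open.
Joint ranges: [-3.01, 3.01], [-1.01, 2.22], [0.06, 2.58], [-1.02, 4.17], [0.09, 2.62], [-3.14, 3.14]. Speed limits (rad/s): [2.57, 2.57, 3.14, 3.14, 3.14, 3.14].

INTERFACE

Orientations are given as a rotation vector (axis times angle).
In Python, from station import ctrl, imaging gives the robot as it stands.
- The arm moves only by the tool play_rows, never from a script. Its argument "series" is a list of rows, each a list of 3 entries, a list of its own where there are three numbers: the opening, from 0 (shut) to 1 (fully open), then the shift along the tool's x, y, z each as a share of 0.05 m, from -1 to 1, then the turn, a rotation vector about the tool's x, y, z each as a share of 8 degrees, from -1 to 1. In form: [[grip, [dx, dy, dz], [ax, ay, az]], ...]. A call has 1 to 8 rows; each row shifts and turns the commanded pose from where the row before left it, along the tool's axes as they then stand; what a row does not reach is not made up. A row lasts 1/8 s, in which the tool goes at most 62.5 mm and 10.7 degrees, less where a joint would pass 70% of its speed; a pose out of reach is approached as far as the arm can. A call with a number of a shift or a turn outside -1 to 1 is refused whole. A call with a gripper value outside its range is refused whole. The fingers move at their own pace and stop on an object; "force" is the grip in N (left out, the last holds). Time passes only in rows, so rows that do not move let the fingers close. It gives the time, the measured TCP pose, the force, the opening and the grip force at its end, in the units of the state.
- ctrl.get_obs(): the state, without advancing time (a new reading comes with each control period).
- imaging.get_image(name): name is "scene" or "side" or "wrist"; returns a dict with "color" (420x560x3 uint8, blue, green, red), "fx", "fy", "cx", "cy" (pixels), "extrinsics" (4x4, takes a point from world to camera coordinates); the wrist camera has in their place "hand_eye" (4x4, takes a point from camera to tool coordinates, whose origin is the TCP and whose axes are the flange's). Camera axes: x right, y down, z forward; pixel columns grow to the right and rows downward; lengths in m; the calibration is good to about 2 mm. A picture is of the moment at which its call begins: read the wrist's pose just before it. There is no depth.
- ctrl.finish_job(): hands the job in; it is judged then, once.
The state is a dict: "t": time; "q": joint angles; "dq": joint speeds; "effort": joint torques, N m; "tool_pos": TCP position; "tool_rot": TCP orientation; "contact_force": force on the tool from outside, world axes, zero at the start; "wrist_torque": the same for the moment, N m; "opening": finger opening in m; "grip_force": force on a finger pad.
Only numpy, scipy, OpenCV 4.12 (cv2) and the standard library are available. Lean on these libraries where they do the work, as an engineer would, in place of code of your own. Each camera call takes 0.05 s, during which the arm holds its last target. There are 200 camera calls.

TASK

Take the orange-tipped spring clip off the rim of the blue parts tray by squeezing its handles together, and bring it to the yellow calibration card that stands in the aluminium foot: hold the clip wide open, jaws down, astride about the middle of the card's top edge, one jaw pad on each side and both pads wholly below the edge, with the clip touching neither the card nor its foot, so that I can tuck the record slip in beneath it. Finish while still holding the clip open there; leave the card standing as it is, and the grey clip and the other things on the bench where they are.

Things in the scene. Friction and masses are not known exactly. Their poses are not given: they have to be found in the camera images.
- clip_grip (a point): orange-tipped spring clip: black body, orange handle sleeves and jaw pads, 92 mm long (z), 22 wide (y), 75 g, clamped upright on the tray rim, handles up. Point: on its centre line midway between the handles, 17 below their ends, 30 above the pivot pin. z up, y along pin and rim, x the squeezing direction. Handles form a V, outer width 52 mm at the ends, 42 here, 27 near the pin; symmetric about z
- clip_pad_a (a point): centre of the inner face of the orange clip's jaw pad on its +x side; 68 mm below the grasp point. Each pad is 12 mm high (6 above and 6 below this point), 20 mm wide, 4 mm thick. The two pad points are 4 mm apart on the rim and 26 mm apart when fully open. Above the pads the throat is free for another 22 mm, up to the spring coil at the pin
- clip_pad_b (a point): the same on the clip's -x side
- clip_a (a joint): opening of each half of the orange clip (both move alike): 0 clamped on the 4 mm rim, 0.30 rad fully open at a stop, -0.045 shut on nothing. Fully open, the handles stand parallel, 23 mm across. The squeeze takes 6 N a side at the handle ends to start, 8 N at the stop (12 N at mid-handle); let go, it snaps shut
- card_top (a point): middle of the top edge of the calibration card: a stiff yellow board 148 mm wide (along its y), 4 mm thick (along its x) and 105 mm high (z up), 60 g, with a blue band along its top, standing loosely in the foot. Its top edge is 113 mm above the bench, and 81 mm of it stand clear of the foot
- foot: aluminium card foot, 56 x 120 x 32 mm (x, y, z), fixed, origin under its centre; its slot along y, 5.6 mm wide and 24 mm deep, carries the card
- tray: open parts tray of blue painted steel, 150 x 240 x 75 mm (x, y, z), walls 4 mm, fixed, origin under its centre, fittings in it. Both clips sit on its long rim nearest the robot (wall at x = -73 mm in the tray's frame), 100 to 150 mm apart, pivot pins 26 mm above the rim; which clip is left or right varies, and so does which side the tray is on
- clip_grey_grip (a point): the same point of a second clip, all alike but with grey sleeves and pads; it stays on the rim
- gauge: pressure gauge with black case and white dial, 100 mm across, 41 mm high, lying face up at the back, brass stem on its -x side; origin under the middle of the case
- wrench: steel combination wrench, 200 mm long (along x), 8 mm high, flat on the bench near the robot; origin under its middle
- wrench_small: copper-coloured wrench, 150 mm long (along x), 8 mm high, flat on the bench to the left; origin under its middle
- screwdriver: screwdriver with orange handle, 200 mm long (along x), 26 mm thick, lying on the bench to the left; origin under its middle
- adapter: brass gauge adapter, 33 mm across, 46 mm high, standing on the bench to the right; origin under it
Things that resemble listed ones, but are neither listed nor needed, are in the scene too. Of the things that look like the foot, take the one that is farthest to the robot's right at the start.

How it is judged:
On the way:
1. the orange clip is squeezed open in the fingers and lifted clear of the tray's rim (contact force between clip and the fingers above 2 N and contact force between clip and tray below 0.05 N and height (world z) of clip_pad_a above 0.082 m and distance between clip_pad_a and clip_pad_b above 0.012 m), for 0.2 s.
At the end, for the whole second after the job is handed in: Clip held open in the fingers, pads over 20 mm apart, one each side of the card, 2 mm or more clear, wholly below its top edge, within 30 mm of its middle; clip touches no card, foot or tray; card tilt under 0.1 rad, moved under 12 mm; grey clip moved under 20 mm, other things under 30 mm (((x of clip_pad_a in the frame of card_top above 0.004 m and x of clip_pad_b in the frame of card_top below -0.004 m) or (x of clip_pad_a in the frame of card_top below -0.004 m and x of clip_pad_b in the frame of card_top above 0.004 m)) and z of each of clip_pad_a, clip_pad_b in the frame of card_top below -0.006 m and y of clip_pad_a in the frame of card_top between -0.03 and 0.03 m and y of clip_pad_b in the frame of card_top between -0.03 and 0.03 m and distance between clip_pad_a and clip_pad_b above 0.02 m and contact force between clip and the fingers above 2 N and contact force between clip and card below 0.05 N and contact force between clip and foot below 0.05 N and contact force between clip and tray below 0.05 N and angle between card_top's own z axis and vertical below 0.1 rad and distance of card_top from where it was at the start of the episode below 0.012 m and distance of clip_grey_grip from where it was at the start of the episode below 0.02 m and distance of each of gauge, wrench, wrench_small, screwdriver, adapter from where it was at the start of the episode below 0.03 m); the arm keeps its last pose, push and grip.
It fails at once if the card is knocked over or lifted out of its foot (angle between card_top's own z axis and vertical above 0.25 rad or distance of card_top from where it was at the start of the episode above 0.03 m).
It fails at once if the grey clip is taken or knocked (distance of clip_grey_grip from where it was at the start of the episode above 0.02 m).
It fails at once if another loose thing on the bench is pushed about (distance of any of gauge, wrench, wrench_small, screwdriver, adapter from where it was at the start of the episode above 0.03 m).
It also fails if it takes over 38 s, if anything falls off the work surface, if the arm or the gripper's body presses on something with over 40 N, if the wrist force passes 120 N, or if a joint passes its speed limit or range.

## Working session

There is one attempt and no reset: what is moved stays moved. The work goes in short steps, Python scripts to look and compute and a tool call to move; the robot and the scene stay as the last step left them, time stands still between calls to the robot, and variables do not carry over. Pictures are saved under pics/ and viewed, at most 10 in all, crops included, and the job is handed in when it is done.

Besides the shell and the picture viewer there is one more tool, called after "Emit:" as name([rows], argument=value, ...), one row to a line, values as JSON. play_rows: Moves the arm, as the interface text tells. Shift numbers are shares of 0.05 m and turn numbers shares of 8 degrees, none past 1 either way. Its arguments: {"type":"object","properties":{"series":{"type":"array"},"force":{"type":"number"}},"required":["series"]}

```bash
mkdir -p pics
cat > h.py <<'E'
import numpy as np, cv2
from scipy.spatial.transform import Rotation as R
from station import ctrl, imaging
def cam(name):
    o=ctrl.get_obs(); d=imaging.get_image(name)
    K=np.array([[d['fx'],0,d['cx']],[0,d['fy'],d['cy']],[0,0,1.]])
    if name=='wrist':
        T=np.eye(4);T[:3,:3]=R.from_rotvec(o['tool_rot']).as_matrix();T[:3,3]=o['tool_pos']
        M=T@np.array(d['hand_eye'])
    else: M=np.linalg.inv(d['extrinsics'])
    return d['color'],K,M
def ray(K,M,u,v):
    r=M[:3,:3]@np.linalg.solve(K,[u,v,1.]); return M[:3,3],r/np.linalg.norm(r)
def onz(K,M,u,v,z):
    c,r=ray(K,M,u,v); return c+r*(z-c[2])/r[2]
def cross(a,b):
    A=sum((np.eye(3)-np.outer(r,r)) for c,r in(a,b)); y=sum((np.eye(3)-np.outer(r,r))@c for c,r in(a,b))
    return np.linalg.solve(A,y)
def proj(K,M,p):
    q=np.linalg.inv(M)@np.append(p,1); q=K@q[:3]; return q[:2]/q[2]
E
python3 - <<'E'
from h import *
ims=[]
for n in('scene','side','wrist'):
    c,K,M=cam(n); cv2.imwrite(f'pics/{n}0.png',c); np.savez(f'{n}0.npz',c=c,K=K,M=M); print(n,M.round(3).tolist(),K[0,0])
o=ctrl.get_obs();print(o)
E
```

```text
scene [[-0.238, 0.77, -0.593, 1.205], [0.971, 0.185, -0.149, 0.181], [-0.005, -0.611, -0.792, 0.994], [0.0, 0.0, 0.0, 1.0]] 380.79890592539726
side [[0.998, -0.055, 0.032, 0.497], [-0.062, -0.722, 0.689, -0.943], [-0.015, -0.69, -0.724, 1.14], [0.0, 0.0, 0.0, 1.0]] 496.3515261416293
wrist [[0.242, 0.933, 0.266, 0.084], [0.97, -0.233, -0.069, 0.623], [-0.002, 0.275, -0.961, 0.373], [0.0, 0.0, 0.0, 1.0]] 309.85398610282897
{'t': 0.15, 'q': array([ 1.20698254e+00,  5.32007072e-02,  1.61395288e+00,  3.63709972e-06,
        1.47600237e+00, -1.19003949e-01]), 'dq': array([-0.00096949, -0.00030942, -0.00533923,  0.00025016,  0.00197685,
        0.00135741]), 'effort': array([ 2.56581816e-04, -3.94242489e+01, -3.70721948e+01, -8.58906537e-05,
        4.65490957e-03,  4.61347781e-05]), 'tool_pos': array([0.15131298, 0.60591683, 0.2303636 ]), 'tool_rot': array([-3.83541204e-01, -3.11771144e+00,  2.38277243e-03]), 'contact_force': array([-0.02231572, -0.66706277, -0.56515057]), 'wrist_torque': array([ 0.00710732,  0.05639251, -0.0262769 ]), 'grip_force': 0.0, 'opening': 0.08531163941794187}
```

View pics/scene0.png

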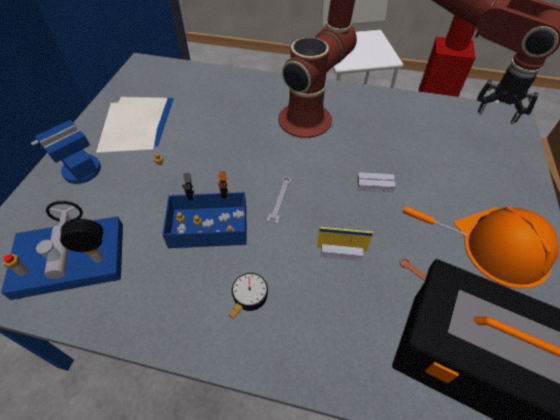

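View pics/side0.png

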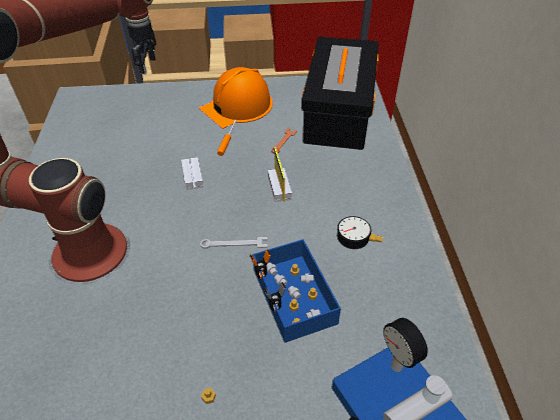

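Scene view: orange clip at (223,183), grey clip at (188,185). The carded foot is at (343,245), the empty lookalike foot at (377,180). Other orange things are the screwdriver (420,215), helmet and toolbox. The choice is the clip at (223,183), so I'll check it in a close crop.

Run:
```python
import numpy as np,cv2
s=cv2.imread('pics/scene0.png');d=cv2.imread('pics/side0.png')
f=lambda im,x,y,w,h,k:cv2.resize(im[y:y+h,x:x+w],None,fx=k,fy=k,interpolation=cv2.INTER_CUBIC)
a=f(s,160,165,100,75,4);b=f(s,310,215,70,50,5)[:, :350]
c=f(d,240,235,100,75,4);e=f(d,255,140,60,65,4)
o=np.zeros((600,800,3),np.uint8)
o[:300,:400]=a;o[:250,400:750]=b;o[300:600,:400]=c;o[300:560,400:640]=e
cv2.imwrite('pics/crop1.png',o)
```

```text
(no output)
```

View pics/crop1.png

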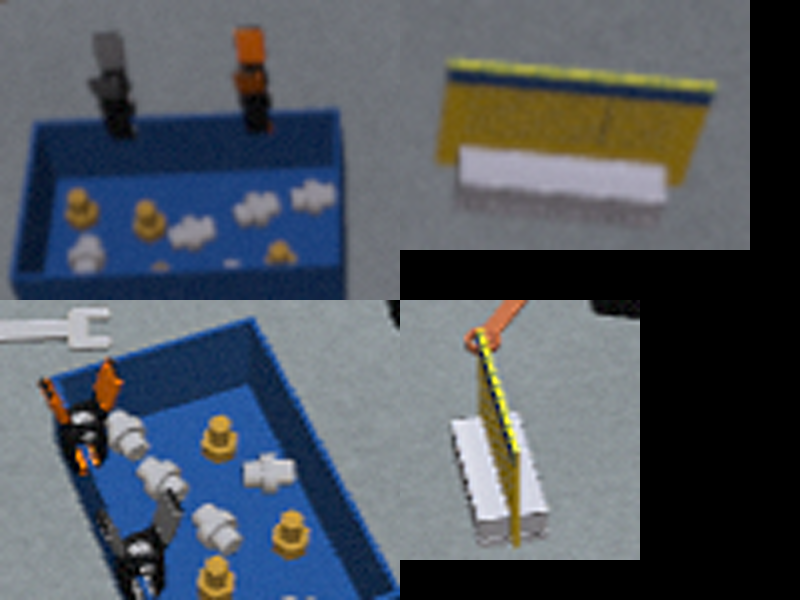

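Close crop confirms it: the orange-sleeved clip is at scene (223,175), side (260,255), and the card's top edge runs from scene (319,227) to (373,232).

Run:
```python
from h import *
S=np.load('scene0.npz');D=np.load('side0.npz')
s=lambda u,v:(S['K'],S['M'],u,v); d=lambda u,v:(D['K'],D['M'],u,v)
p=lambda n,x:print(n,np.round(x,4))
p('cardL',[onz(*s(319.2,227.2),.113),]);p('cardR',onz(*s(373.2,231.8),.113))
p('card side far',onz(*d(274.8,148),.113));p('side near',onz(*d(284.5,178),.113))
p('trayR',onz(*s(169,195),.075));p('trayL',onz(*s(245,192.5),.075));p('side trayL',onz(*d(253,255.5),.075))
a=onz(*d(251.2,255),.148);b=onz(*d(268,250.5),.148);p('tips',[a,b,(a+b)/2])
p('tip scene',onz(*s(222.5,172.5),.148))
p('x',cross(ray(*s(222.5,172.5)),ray(*d(251.2,255))))
g=[onz(*d(240+(100)/4,235+220/4),.148),onz(*d(240+180/4,235+190/4),.148)];p('grey',[*g,(g[0]+g[1])/2])
o=ctrl.get_obs();p('tool',R.from_rotvec(o['tool_rot']).as_matrix())
```

```text
cardL [[0.5839 0.1505 0.113 ]]
cardR [0.5641 0.2992 0.113 ]
card side far [0.5652 0.2923 0.113 ]
side near [0.5853 0.1494 0.113 ]
trayR [ 0.546  -0.3293  0.075 ]
trayL [ 0.4805 -0.1003  0.075 ]
side trayL [ 0.4794 -0.1093  0.075 ]
tips [[ 0.4762 -0.1645  0.148 ]
 [ 0.5193 -0.1532  0.148 ]
 [ 0.4977 -0.1588  0.148 ]]
tip scene [ 0.4783 -0.1667  0.148 ]
x [ 0.4772 -0.1661  0.1485]
grey [[ 0.5056 -0.2721  0.148 ]
 [ 0.5547 -0.2541  0.148 ]
 [ 0.5301 -0.2631  0.148 ]]
tool [[-9.702e-01  2.424e-01 -6.000e-04]
 [ 2.424e-01  9.702e-01 -1.500e-03]
 [ 2.000e-04 -1.600e-03 -1.000e+00]]
```

Emit:
play_rows([
  [1,[0,0,0],[0,0,0.94]],
  [1,[0,0,0],[0,0,0.94]],
  [1,[0,0,0],[0,0,0.94]],
  [1,[0,0,0],[0,0,0.94]],
  [1,[0,0,0],[0,0,0.94]],
  [1,[0,0,0],[0,0,0.94]],
  [1,[0,0,0],[0,0,0.94]],
  [1,[0,0,0],[0,0,0.92]],
])

```text
t: 1.15
tool_pos: [0.1514, 0.6061, 0.2308]
tool_rot: [1.896, 2.504, -0.001]
contact_force: [0.4, -0.6, 0.5]
opening: 0.0853
grip_force: 0.0
```

Emit:
play_rows([
  [1,[-1,0.15,0],[0,0,0]],
  [1,[-1,0.15,0],[0,0,0]],
  [1,[-1,0.15,0],[0,0,0]],
  [1,[-1,0.15,0],[0,0,0]],
  [1,[-1,0.15,0],[0,0,0]],
  [1,[-1,0.15,0],[0,0,0]],
  [1,[-1,0.15,0],[0,0,0]],
  [1,[-1,0.15,0],[0,0,0]],
])

```text
t: 2.15
tool_pos: [0.3195, 0.2368, 0.2311]
tool_rot: [1.89, 2.509, 0.0]
contact_force: [0.9, 0.3, 0.2]
opening: 0.0854
grip_force: 0.0
```

Emit:
play_rows([
  [1,[-1,0.15,0],[0,0,0]],
  [1,[-1,0.15,0],[0,0,0]],
  [1,[-1,0.15,0],[0,0,0]],
  [1,[-1,0.15,0],[0,0,0]],
  [1,[-1,0.15,0],[0,0,0]],
  [1,[-1,0.15,0],[0,0,0]],
  [1,[-0.6,0.15,0],[0,0,0]],
  [1,[0,0,0],[0,0,0]],
])

```text
t: 3.15
tool_pos: [0.4607, -0.066, 0.2308]
tool_rot: [-1.894, -2.505, 0.001]
contact_force: [-0.5, 0.3, 0.8]
opening: 0.0854
grip_force: 0.0
```

Run:
```python
from h import *
c,K,M=cam('wrist'); np.savez('w1.npz',c=c,K=K,M=M); o=ctrl.get_obs()
print(o['tool_pos'],R.from_rotvec(o['tool_rot']).as_matrix().round(3),o['t'])
cv2.imwrite('pics/w1.png',c)
print(proj(K,M,[.4985,-.159,.148]))
```

```text
[ 0.46030334 -0.06493101  0.23078486] [[-0.274  0.962 -0.001]
 [ 0.962  0.274  0.001]
 [ 0.001 -0.001 -1.   ]] 3.2
[284.86672179 328.37268665]
```

View pics/w1.png

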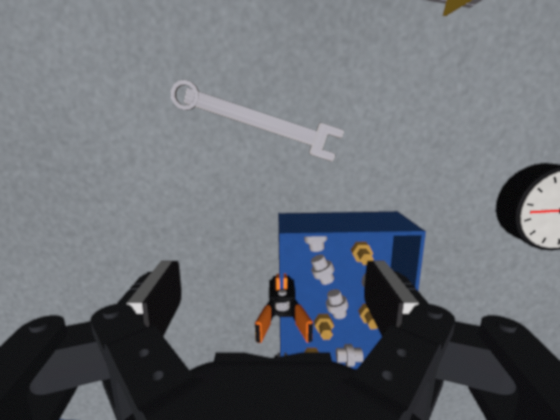

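The orange clip is seen from above, handle ends near (262,333) and (305,333). The rim runs vertically at u≈280, so the yaw is aligned.

Run:
```python
from h import *
W=np.load('w1.npz');c,K,M=W['c'],W['K'],W['M']
h=cv2.cvtColor(c,cv2.COLOR_BGR2HSV)
m=cv2.inRange(h,(3,150,80),(15,255,255)); m[:270]=0;m[345:]=0;m[:,:240]=0;m[:,318:]=0
n,l,st,ce=cv2.connectedComponentsWithStats(m)
for i in range(1,n):
    if st[i][4]>15: print(st[i],ce[i].round(1))
o=ctrl.get_obs();T=R.from_rotvec(o['tool_rot']).as_matrix()
# handle end bottoms (outermost): use the rows at the bottom end
pts=[]
for i in range(1,n):
    if st[i][4]>100:
        y,x=np.where(l==i); k=y>y.max()-5; pts.append(onz(K,M,x[k].mean(),y[k].mean(),.146)); print(pts[-1])
if len(pts)==2:
    mid=(pts[0]+pts[1])/2; print('mid',mid, 'sep',np.linalg.norm(pts[0]-pts[1]),'yaw',np.degrees(np.arctan2(*(pts[1]-pts[0])[[1,0]])))
    print('delta tool',T.T@(mid-o['tool_pos']))
# rim outer edge left: blue left edge at row 225
for r in(222,250): 
    b=cv2.inRange(h[r:r+1],(105,120,40),(125,255,255))[0]; u=np.where(b)[0]; u=u[(u>250)&(u<440)]; print(r,u.min(),u.max(),onz(K,M,u.min(),r,.075),onz(K,M,u.max(),r,.075))
```

```text
[275 275   4  16  55] [276.6 282.9]
[284 276   4  14  49] [285.5 282.9]
[256 305  15  37 305] [263.7 321.5]
[295 305  17  36 326] [302.3 321.2]
[ 0.4813706  -0.17613492  0.146     ]
[ 0.51972805 -0.16425231  0.146     ]
mid [ 0.50054932 -0.17019362  0.146     ] sep 0.04015583091713582 yaw 17.212269794848726
delta tool [-0.11234846  0.01000724  0.08465286]
222 280 410 [ 0.47621714 -0.09126566  0.075     ] [ 0.6030147  -0.05533022  0.075     ]
250 279 422 [ 0.48376633 -0.1210165   0.075     ] [ 0.62696871 -0.08040652  0.075     ]
```

Emit:
play_rows([
  [1,[-0.7,0.1,0],[0,0,0]],
  [1,[-0.7,0.1,0],[0,0,0]],
  [1,[-0.62,0,0],[0,0,0]],
  [1,[0,0,0.6],[0,0,0]],
  [1,[0,0,0.6],[0,0,0]],
  [1,[0,0,0.6],[0,0,0]],
  [1,[0,0,0.58],[0,0,0]],
  [1,[0,0,0],[0,0,0]],
], force=35)

```text
t: 4.2
tool_pos: [0.4958, -0.1567, 0.1096]
tool_rot: [-1.886, -2.505, 0.002]
contact_force: [-0.1, -0.5, -0.0]
opening: 0.0853
grip_force: 0.0
```

Run:
```python
from h import *
a,K,M=cam('wrist'); s,_,_=cam('side');b,_,_=cam('scene'); o=ctrl.get_obs()
print(o['tool_pos'],o['contact_force'],o['t'])
f=lambda im,x,y,w,h,k:cv2.resize(im[y:y+h,x:x+w],None,fx=k,fy=k,interpolation=cv2.INTER_CUBIC)
O=np.zeros((600,800,3),np.uint8);O[:315,:420]=cv2.resize(a,(420,315));O[:300,420:800]=f(s,215,200,95,75,4);O[315:595,:400]=f(b,175,140,100,70,4)
cv2.imwrite('pics/c2.png',O)
```

```text
[ 0.49875197 -0.15862783  0.11392709] [0.45567701 0.04697003 0.31311024] 4.35
```

View pics/c2.png

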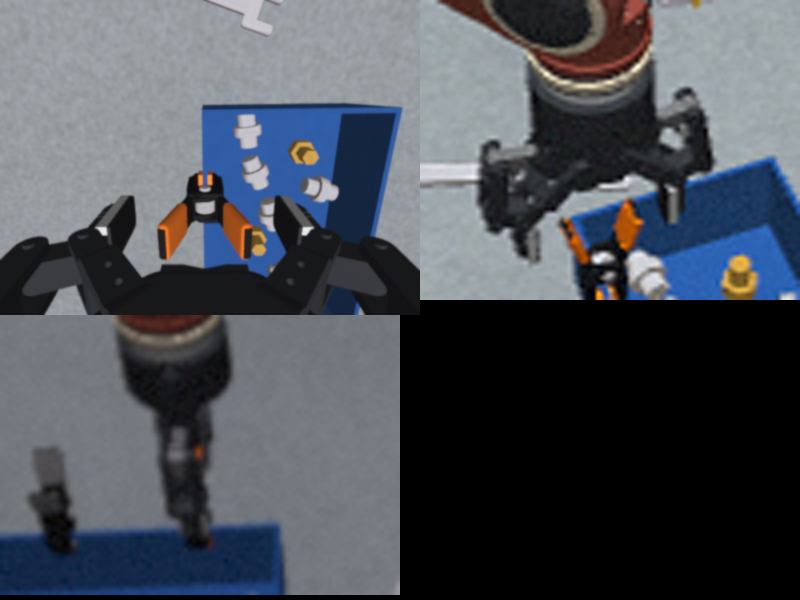

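The fingers straddle the handles evenly: fingers at u 133/275, handles at 160/252 in the wrist inset. I'll check the offset along the rim once.

Run:
```python
from h import *
c,K,M=cam('wrist');o=ctrl.get_obs();T=R.from_rotvec(o['tool_rot']).as_matrix()
h=cv2.cvtColor(c,cv2.COLOR_BGR2HSV);m=cv2.inRange(h,(3,150,60),(15,255,255))
n,l,st,ce=cv2.connectedComponentsWithStats(m)
for i in range(1,n):
    if st[i][4]>150:
        s=st[i];y,x=np.where(l==i);lo=y.max();hi=y.min()
        f=lambda v,z:(T.T@(onz(K,M,x[y==v].mean(),v,z)-o['tool_pos'])).round(4)
        print(s,'end edge -x',f(lo,.147),'  +x edge near pin/at top',f(hi,.147),f(hi,.115))
print(o['tool_pos'],proj(K,M,o['tool_pos']))
```

```text
[ 207  261   40   72 1541] end edge -x [-0.0143 -0.0218 -0.0327]   +x edge near pin/at top [ 0.018  -0.0123 -0.0328] [ 0.0028 -0.0161 -0.0007]
[ 291  261   37   71 1433] end edge -x [-0.0138  0.019  -0.0326]   +x edge near pin/at top [ 0.018   0.0096 -0.0327] [ 0.0028  0.0122 -0.0007]
[ 0.49899876 -0.15891876  0.11429374] [271.60300373 265.52403143]
```

Emit:
play_rows([
  [0,[0,0,0],[0,0,0]],
  [0,[0,0,0],[0,0,0]],
  [0,[0,0,0],[0,0,0]],
  [0,[0,0,0],[0,0,0]],
  [0,[0,0,0],[0,0,0]],
  [0,[0,0,0],[0,0,0]],
  [0,[0,0,0],[0,0,0]],
  [0,[0,0,0],[0,0,0]],
], force=35)

```text
t: 5.4
tool_pos: [0.498, -0.1589, 0.1123]
tool_rot: [1.891, 2.509, 0.0]
contact_force: [0.7, 0.1, -1.0]
opening: 0.021
grip_force: 40.6
```

Emit:
play_rows([
  [0,[0,0,-0.2],[0,0,0]],
  [0,[0,0,-0.4],[0,0,0]],
  [0,[0,0,-0.6],[0,0,0]],
  [0,[0,0,-0.6],[0,0,0]],
  [0,[0,0,-0.6],[0,0,0]],
  [0,[0,0,-0.6],[0,0,0]],
  [0,[0,0,-0.2],[0,0,0]],
  [0,[0,0,0],[0,0,0]],
])

```text
t: 6.4
tool_pos: [0.4983, -0.159, 0.2735]
tool_rot: [1.89, 2.507, 0.001]
contact_force: [0.2, 0.1, -1.9]
opening: 0.0211
grip_force: 40.6
```

Run:
```python
from h import *
a,K,M=cam('wrist'); s,Ks,Ms=cam('side');b,Kb,Mb=cam('scene'); o=ctrl.get_obs()
np.savez('l.npz',s=s,b=b,a=a)
print(o['tool_pos'],o['opening'],o['grip_force'],o['contact_force'],o['t'])
u=proj(Ks,Ms,o['tool_pos']).astype(int);w=proj(Kb,Mb,o['tool_pos']).astype(int);print(u,w)
f=lambda im,x,y,w,h,k:cv2.resize(im[y:y+h,x:x+w],None,fx=k,fy=k,interpolation=cv2.INTER_CUBIC)
O=np.zeros((600,800,3),np.uint8);O[:300,:400]=cv2.resize(a,(400,300));O[:300,400:]=f(s,u[0]-40,u[1]-30,80,60,5);O[300:600,:400]=f(b,w[0]-40,w[1]-30,80,60,5)
cv2.imwrite('pics/c3.png',O)
```

```text
[ 0.49729264 -0.15852615  0.27070094] 0.021427458288559346 40.60914158821106 [-0.34942222 -0.43179363 -1.12273701] 6.55
[257 220] [217 147]
```

View pics/c3.png

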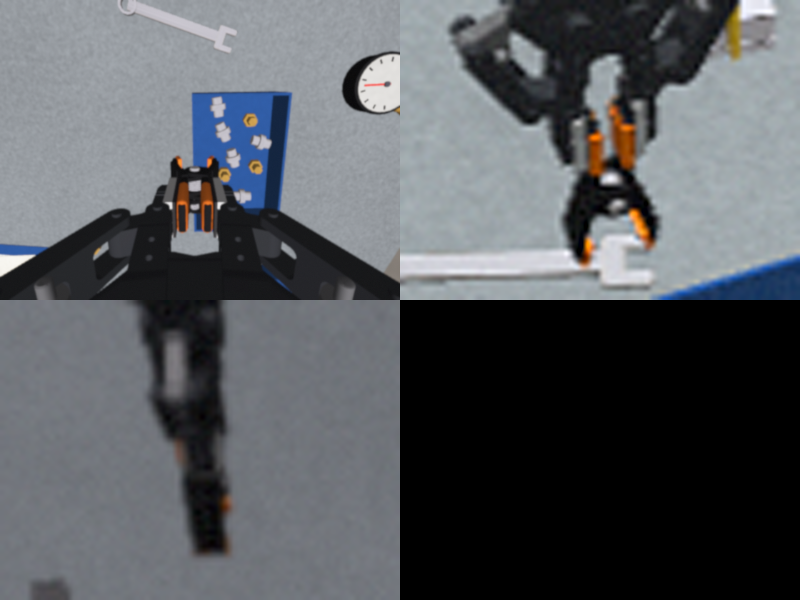

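The clip is held wide open and clear of the rim, jaws down, with its pads at side-view (254,240) and (266,236). Next I'll measure the pads in tool axes and work out the transfer.

Run:
```python
from h import *
D=np.load('side0.npz');K,M=D['K'],D['M'];s=np.load('l.npz')['s']
o=ctrl.get_obs();T=R.from_rotvec(o['tool_rot']).as_matrix();p=o['tool_pos']
h=cv2.cvtColor(s,cv2.COLOR_BGR2HSV);m=cv2.inRange(h,(3,130,60),(16,255,255));m[:205]=0;m[250:]=0;m[:,:225]=0;m[:,:]=m;m[:,290:]=0
n,l,st,ce=cv2.connectedComponentsWithStats(m)
for i in range(1,n):
    if st[i][4]<4: continue
    c,r=ray(K,M,*ce[i])
    c2=T.T@(c-p);r2=T.T@r
    print(st[i],[(c2+r2*(x-c2[0])/r2[0]).round(4).tolist() for x in(-.010,0)])
card=np.array([.5743,.2235,.113])
a=np.radians(7.6);ex=np.array([np.cos(a),np.sin(a),0]);print('dxyz',card-p,'tool y yaw',np.degrees(np.arctan2(T[1,1],T[0,1])))
print(T.T@(card-p))
```

```text
[259 211   5  13  42] [[-0.01, 0.0062, -0.018], [0.0, 0.0092, -0.0065]]
[254 216   4   9  22] [[-0.01, -0.0075, -0.0131], [0.0, -0.0047, -0.0016]]
[263 232   5   7  15] [[-0.01, 0.0133, 0.0473], [0.0, 0.0165, 0.0596]]
[253 239   3   4   6] [[-0.01, -0.0147, 0.0572], [0.0, -0.012, 0.0696]]
dxyz [ 0.07700736  0.38202615 -0.15770094] tool y yaw 15.976313078610353
[0.34580119 0.17948715 0.15795442]
```

Emit:
play_rows([
  [0,[0,0,0],[0,0,0.5]],
  [0,[0,0,0],[0,0,0.55]],
  [0,[0.6,0.2,0],[0,0,0]],
  [0,[0.8,0.28,0],[0,0,0]],
  [0,[0.8,0.28,0],[0,0,0]],
  [0,[0.8,0.28,0],[0,0,0]],
  [0,[0.8,0.28,0],[0,0,0]],
  [0,[0.8,0.28,0],[0,0,0]],
])

```text
t: 7.55
tool_pos: [0.5464, 0.0811, 0.2706]
tool_rot: [-2.069, -2.362, 0.003]
contact_force: [0.8, 0.6, -0.7]
opening: 0.021
grip_force: 40.6
```

Emit:
play_rows([
  [0,[0.8,0.28,0],[0,0,0]],
  [0,[0.8,0.28,0],[0,0,0]],
  [0,[0.8,0.28,0],[0,0,0]],
  [0,[0.37,0.09,0.3],[0,0,0]],
  [0,[0,0,0.4],[0,0,0]],
  [0,[0,0,0.3],[0,0,0]],
  [0,[0,0,0],[0,0,0]],
  [0,[0,0,0],[0,0,0]],
])

```text
t: 8.55
tool_pos: [0.575, 0.2223, 0.2227]
tool_rot: [2.071, 2.362, 0.001]
contact_force: [1.2, 0.9, -0.7]
opening: 0.0209
grip_force: 40.6
```

Run:
```python
from h import *
a,K,M=cam('wrist'); s,Ks,Ms=cam('side');b,Kb,Mb=cam('scene'); o=ctrl.get_obs()
np.savez('m.npz',s=s,b=b,a=a,K=K,M=M)
print(o['tool_pos'],R.from_rotvec(o['tool_rot']).as_matrix().round(3),o['opening'],o['grip_force'],o['t'])
f=lambda im,x,y,w,h,k:cv2.resize(im[y:y+h,x:x+w],None,fx=k,fy=k,interpolation=cv2.INTER_CUBIC)
u=proj(Ks,Ms,o['tool_pos']).astype(int);print(u)
O=np.zeros((600,800,3),np.uint8);O[:300,:400]=cv2.resize(a,(400,300));O[:600,400:]=f(s,u[0]-40,u[1]-40,80,120,5);O[300:600,:400]=f(b,310,190,80,60,5)
cv2.imwrite('pics/c4.png',O)
```

```text
[0.57533118 0.22283542 0.22355024] [[-0.131  0.991  0.002]
 [ 0.991  0.131  0.   ]
 [ 0.     0.002 -1.   ]] 0.020794038694012914 40.60663104057312 8.7
[279 133]
```

View pics/c4.png

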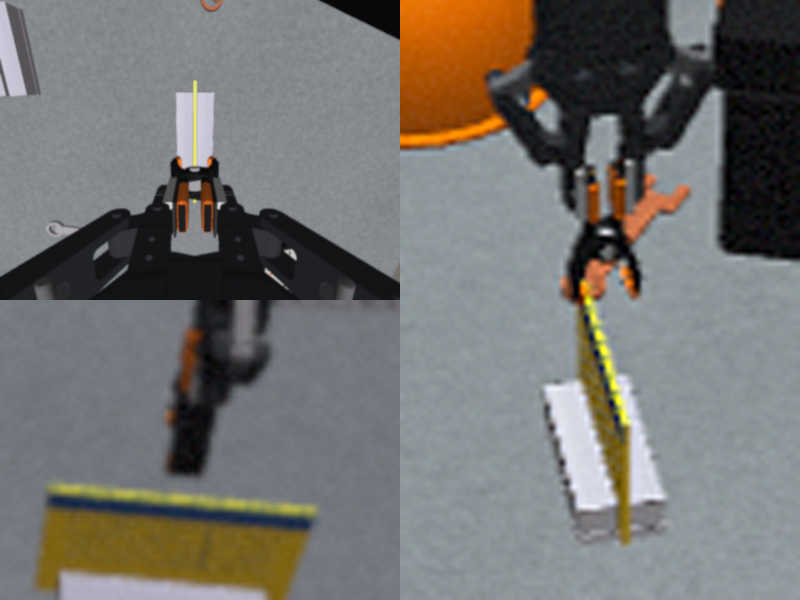

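Wrist inset: the card line is vertical at u≈195, midway between the pads at 176 and 214. I'll quantify the card line in the tool frame.

Run:
```python
from h import *
d=np.load('m.npz');a,K,M=d['a'],d['K'],d['M'];o=ctrl.get_obs();T=R.from_rotvec(o['tool_rot']).as_matrix();p=o['tool_pos']
h=cv2.cvtColor(a,cv2.COLOR_BGR2HSV);m=cv2.inRange(h,(20,100,80),(35,255,255));m[:105]=0;m[232:]=0;m[:,:255]=0;m[:,290:]=0
y,x=np.where(m);print(y.min(),y.max())
for v in range(y.min(),y.max()+1,15):
    print(v,x[y==v].mean(),(T.T@(onz(K,M,x[y==v].mean(),v,.113)-p)).round(4))
h2=cv2.inRange(h,(3,130,60),(16,255,255));n,l,st,ce=cv2.connectedComponentsWithStats(h2)
for i in range(1,n):
    if st[i][4]>15 and 200<ce[i][1]<330:
        print(st[i],ce[i].round(1),(T.T@(onz(K,M,*ce[i],p[2]-.048)-p)).round(4))
```

```text
113 231
113 273.0 [0.0753 0.0006 0.1106]
128 272.5 [0.064  0.0002 0.1106]
143 272.5 [0.0524 0.0002 0.1106]
158 272.5 [4.050e-02 1.000e-04 1.106e-01]
173 272.5 [2.830e-02 1.000e-04 1.106e-01]
188 272.5 [1.580e-02 1.000e-04 1.106e-01]
203 272.5 [2.900e-03 1.000e-04 1.106e-01]
218 272.5 [-1.040e-02  1.000e-04  1.105e-01]
[291 219   8  17  84] [293.8 226.1] [0.0038 0.014  0.048 ]
[246 220   8  16  81] [250.2 226.2] [ 0.0038 -0.0142  0.048 ]
[246 255  19  68 771] [255.3 284.3] [-0.0383 -0.0116  0.048 ]
[281 255  18  69 777] [289.2 284.3] [-0.0383  0.0117  0.048 ]
```

Aligned within 0.5 mm, with the pads at ±14 mm, so I'm descending 74 mm.

Emit:
play_rows([
  [0,[0,0,0.25],[0,0,0]],
  [0,[0,0,0.25],[0,0,0]],
  [0,[0,0,0.25],[0,0,0]],
  [0,[0,0,0.25],[0,0,0]],
  [0,[0,0,0.25],[0,0,0]],
  [0,[0,0,0.23],[0,0,0]],
  [0,[0,0,0],[0,0,0]],
  [0,[0,0,0],[0,0,0]],
])

```text
t: 9.7
tool_pos: [0.5751, 0.2232, 0.1487]
tool_rot: [2.07, 2.363, 0.001]
contact_force: [0.0, -1.3, -0.8]
opening: 0.0212
grip_force: 40.6
```

Run:
```python
from h import *
a,K,M=cam('wrist'); s,Ks,Ms=cam('side');b,Kb,Mb=cam('scene'); o=ctrl.get_obs()
print(o['tool_pos'],o['contact_force'],o['opening'],o['grip_force'],o['t'])
f=lambda im,x,y,w,h,k:cv2.resize(im[y:y+h,x:x+w],None,fx=k,fy=k,interpolation=cv2.INTER_CUBIC)
u=proj(Ks,Ms,o['tool_pos']).astype(int)
O=np.zeros((600,800,3),np.uint8);O[:300,:400]=f(a,180,130,200,150,2);O[:600,400:]=f(s,u[0]-25,u[1]-25,50,75,8);O[300:600,:400]=f(b,310,200,80,60,5)
cv2.imwrite('pics/c5.png',O)
```

```text
[0.575242   0.22323955 0.14916384] [ 0.34554465 -0.04818611 -0.64085264] 0.021083398714850182 40.60647189617157 9.85
```

View pics/c5.png

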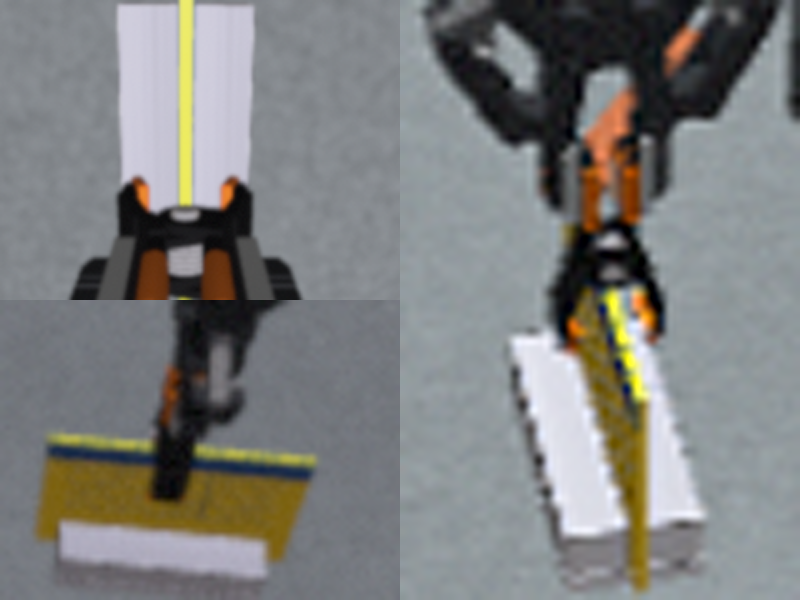

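The clip sits astride the card with a pad on each side: (140,190) and (230,190) in the wrist inset, with the card line at 187. The coil is above the edge and the contact force is about zero. Handing in.

```bash
python3 -c "
from station import ctrl
print(ctrl.finish_job())"
```

```text
the job is handed in; nothing more can be done
None
```

I handed the job in with the orange clip held wide open astride the middle of the card's top edge, one pad on each side, by my measurements clear of the card and foot; the judge's result was not shown.

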